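Reverse the red link on the trainer panel

TASK

On the blue trainer panel three links sit on pivot pins; the red-handled one is fitted the wrong way round, with its white end on the pin. Lift it off its pin, turn it end for end and refit it on the same pin with its black end, so that it lies flat and straight across to its brass contact stud like its neighbours. Set it down rather than drop it, and leave the yellow and green links where they are.

Things in the scene. Friction and masses are not known exactly. Their poses are not given: they have to be found in the camera images.
- red_handle (a point): Centre of the link's red upright handle (44 mm long, 14 thick across the bar, 36 high), 26 mm above the bar's underside, 68 mm above the table when fitted. Bar 146 x 36 x 8 mm, 80 g, a 22 mm eye in each end 55 mm from the middle. x: along the bar to its black end; z: up. It starts with the white eye loose on one of the three pins, black end on the stud; lifts off freely.
- panel: Fixed blue panel 372 x 496 mm, top 30 mm up. Origin: table level under the middle pin. Pins at x -90, 0, 90 mm, y 0: 10 mm thick, tapered tip 70 mm up, on a brass shoulder 42 mm up. Stud for each at y -110, 36 mm wide, 42 mm up. A fitted link lies along y, middle at y -55. Fixed blocks and knobs, to 60 mm up, beyond y 120 and y -220.
- yellow_link: Bystander: a link of the same make with a yellow handle, already fitted with its black end on its pin. Origin: middle of the bar's underside; x towards its black end.
- green_link: Bystander: a link of the same make with a green handle, already fitted with its black end on its pin. Origin: middle of the bar's underside; x towards its black end.

How it is judged:
On the way, in this order (a step that is already met when the one before it is completed fails the run):
1. the red link is lifted clear of its pin (height (world z) of red_handle above 0.096 m), for 0.1 s.
2. the red link is fitted with its black end on the pin (x of panel in the frame of red_handle above 0.03 m and distance of red_handle from where it was at the start of the episode below 0.02 m and height (world z) of red_handle below 0.073 m), for 0.2 s.
At the end, for the whole second after the job is handed in: The red link is on its own pin by its black end, middle within 20 mm of where it began, fully down (handle centre 63 to 73 mm above the table), level within 4 degrees, within 11 degrees of straight from pin to stud, at rest. Yellow and green links are within 20 mm of where they were (all of step 2 and height (world z) of red_handle above 0.063 m and angle between red_handle's own z axis and vertical below 0.07 rad and angle between the x axis of red_handle and the y axis of panel, either way round below 0.2 rad and linear speed of red_link below 0.02 m/s and distance of each of yellow_link, green_link from where it was at the start of the episode below 0.02 m); the robot touches nothing.
It fails at once if the yellow link is disturbed by more than 20 mm (distance of yellow_link from where it was at the start of the episode above 0.02 m).
It fails at once if the green link is disturbed by more than 20 mm (distance of green_link from where it was at the start of the episode above 0.02 m).
It fails at once if the red link is let go in the air, more than 30 mm above its seat (height (world z) of red_handle above 0.098 m and contact force between the fingers and red_link below 0.05 N).
It also fails if it takes over 40 s, if anything falls off the work surface, if the arm or the gripper's body presses on something with over 40 N, if the wrist force passes 120 N, or if a joint passes its speed limit or range.

ROBOT

A 6-joint arm with a two-finger parallel gripper is mounted at the origin on the work surface. World frame = base frame: x ahead of the robot, y to its left, z up, the work surface at z = 0. Lengths are in m, angles in rad, forces in N, time in s.
With the tool pointing down it reaches from about 0.225 to 0.875 m from the base axis. Payload 3.4 kg.
Tool frame: the origin (TCP) lies at the very end of the fingers, on their centre line; the grasp point (between the pads) lies 19 mm behind it (manip.grasp_offset is the distance from the TCP to the grasp point, in m); x points along the fingers, y is the direction in which the jaws open and shut, and the axes are right-handed (so a half turn about x gives the same grasp; the last joint's range is limited). The gripper opens to 85 mm and grips with 20 to 120 N. Pads are 22 mm wide; open, the fingers measure 114 mm over their backs; the gripper's body (76 mm by 85 mm) begins 54 mm behind the grasp point. The pads swing forward as they close: fully open they stand 13 mm farther back than shut.
Start: joints at [-1.389, 0.276, 1.505, -0, 1.361, -0.121], TCP at [0.171, -0.549, 0.231] pointing down, gripper open.
Joint ranges: [-2.89, 2.89], [-0.75, 2.08], [0.22, 2.7], [-1.18, 4.32], [0.11, 2.71], [-2.7, 2.7]. Speed limits (rad/s): [2.57, 2.57, 3.14, 3.14, 3.14, 3.14].

INTERFACE

Orientations are given as a unit quaternion [w, x, y, z].
In Python, from rig import manip gives the robot as it stands.
- The arm moves only by the tool step_arm, never from a script. Its argument "increments" is a list of rows, each an object with "grip": the opening, from 0 (shut) to 1 (fully open); "delta_pos": the shift along the world's x, y, z in m, a list of three; "twist": the turn about the world's z in degrees. A call has 1 to 10 rows; each row shifts and turns the commanded pose from where the row before left it; what a row does not reach is not made up. A row lasts 1/12 s, in which the tool goes at most 41.7 mm and 7.16 degrees, less where a joint would pass 70% of its speed; a pose out of reach is approached as far as the arm can. A call with a gripper value outside its range is refused whole. The fingers move at their own pace and stop on an object; "force" is the grip in N (left out, the last holds). Time passes only in rows, so rows that do not move let the fingers close. It gives the time, the measured TCP pose, the force and the opening at its end, in the units of the state.
- manip.get_state(): the state, without advancing time (a new reading comes with each control period).
- manip.get_image(name): name is "scene" or "top" or "wrist"; returns a dict with "img" (480x640x3 uint8, red, green, blue), "fx", "fy", "cx", "cy" (pixels), "rvec" (rotation vector, rad) and "tvec" (3), from world to camera coordinates, as OpenCV has them; the wrist camera has in their place "mount" (4x4, takes a point from camera to tool coordinates, whose origin is the TCP and whose axes are the tool frame's). Camera axes: x right, y down, z forward; pixel columns grow to the right and rows downward; lengths in m; the calibration is good to about 2 mm. A picture is of the moment at which its call begins: read the wrist's pose just before it. There is no depth.
- manip.sign_off(): hands the job in, once; it reports no verdict.
The state is a dict: "clock": time; "qpos": joint angles; "qd": joint speeds; "effort": joint torques, N m; "position": TCP position; "ee_rot": TCP orientation; "contact_force": force on the tool from outside, world axes, zero at the start; "moment": the same for the moment, N m; "width": finger opening in m.
Only numpy, scipy, OpenCV 4.12 (cv2) and the standard library are available. Lean on these libraries where they do the work, as an engineer would, in place of code of your own. Each camera call takes 0.05 s, during which the arm holds its last target. There are 200 camera calls.

## Working session

There is one attempt and no reset: what is moved stays moved. The work goes in short steps, Python scripts to look and compute and a tool call to move; the robot and the scene stay as the last step left them, time stands still between calls to the robot, and variables do not carry over. Pictures are saved under pics/ and viewed, about 8 in all and at most 12, crops included, and the job is handed in when it is done.

Besides the shell and the picture viewer there is one more tool, called after "Emit:" by a JSON object that holds its "fn" and its "kwargs". step_arm: Moves the arm, as the interface text tells. Its arguments: {"type":"object","properties":{"increments":{"type":"array"},"force":{"type":"number"}},"required":["increments"]}

```bash
mkdir -p pics; cat > h.py <<'E'
import numpy as np, cv2
from rig import manip
from scipy.spatial.transform import Rotation as R
def save(name, fn):
    s=manip.get_state(); d=manip.get_image(name)
    cv2.imwrite(f'pics/{fn}.png', d['img'][:,:,::-1]); np.save(f'pics/{fn}.npy', dict(d=d,s=s), allow_pickle=True); return d,s
def ray(d,s,u,v,z):
    p=np.array([(u-d['cx'])/d['fx'],(v-d['cy'])/d['fy'],1.])
    if 'mount' in d:
        M=np.array(d['mount']); q=s['ee_rot']; Rt=R.from_quat([q[1],q[2],q[3],q[0]]).as_matrix()
        Rw=Rt@M[:3,:3]; o=Rt@M[:3,3]+np.array(s['position'])
    else:
        Rc=cv2.Rodrigues(np.array(d['rvec']))[0]; Rw=Rc.T; o=-Rc.T@np.array(d['tvec']).ravel()
    w=Rw@p; return o+w*(z-o[2])/w[2]
def load(fn):
    x=np.load(f'pics/{fn}.npy',allow_pickle=True).item(); return x['d'],x['s']
E
python3 - <<'E'
from h import *
for n in('top','scene'): save(n,n+'0')
s=manip.get_state(); print(s)
E
```

```text
{'clock': 0.1, 'qpos': array([-1.38900299e+00,  2.76532934e-01,  1.50600693e+00,  3.15467325e-07,
        1.36073020e+00, -1.20968059e-01]), 'qd': array([-0.00106542, -0.00136809, -0.00291462,  0.0011184 ,  0.00034362,
       -0.00080852]), 'effort': array([ 6.71250364e-04, -4.17699909e+01, -2.46404672e+01, -2.50312060e-04,
        5.78254097e-03, -1.75342556e-06]), 'position': array([ 0.1713652 , -0.54836645,  0.2305254 ]), 'ee_rot': array([-0.10604111, -0.699002  , -0.10722668,  0.69903785]), 'contact_force': array([ 0.53481282,  0.24061719, -0.25326224]), 'moment': array([ 0.01488126, -0.02256723, -0.03154616]), 'width': 0.08562394975227229}
```

View pics/top0.png

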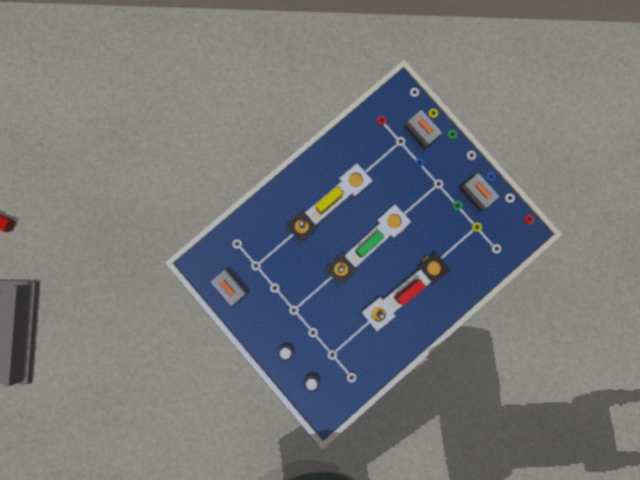

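View pics/scene0.png

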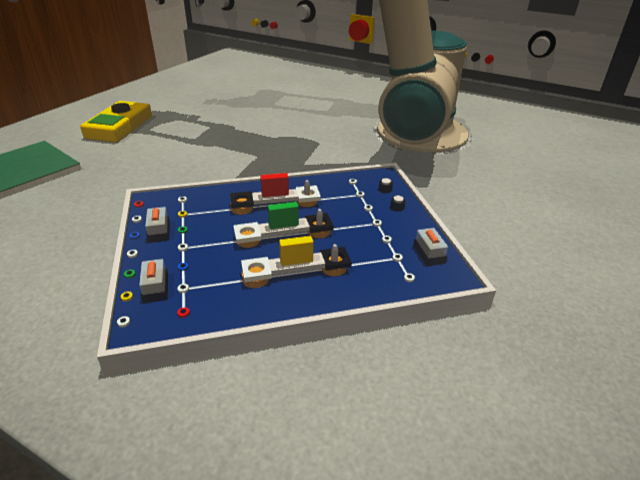

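The top view shows the red link's white eye on its pin at about (379,315) and its black end on the stud at (434,267). The yellow and green links have their pins at (302,227) and (341,269). The scene view confirms this layout.

```bash
python3 - <<'E'
from h import *
d,s=load('top0')
P={}
for n,u,v,z in[('ypin',302,227,.055),('gpin',341,269,.055),('rpin',379,315,.055),('ystud',356,180,.05),('gstud',394,221,.05),('rstud',434,267,.05)]:
    P[n]=ray(d,s,u,v,z); print(n,P[n].round(4))
m=cv2.inRange(d['img'],(150,0,0),(255,60,60)); m[:,:300]=0; m[:230]=0; m[:,450:]=0
ys,xs=np.nonzero(m); print(xs.mean(),ys.mean(),len(xs)); h=ray(d,s,xs.mean(),ys.mean(),.084); print('handle',h)
c=cv2.minAreaRect(np.c_[xs,ys].astype(np.float32)); print(c)
for k in'ygr':
    a=P[k+'pin']-P[k+'stud']; print(k,np.linalg.norm(a),np.degrees(np.arctan2(a[1],a[0])),((P[k+'pin']+P[k+'stud'])/2).round(4))
a=P['ypin']-P['rpin'];print(np.degrees(np.arctan2(a[1],a[0])),np.linalg.norm(a))
st=manip.get_state();q=st['ee_rot'];Rt=R.from_quat([q[1],q[2],q[3],q[0]]).as_matrix();print(Rt.round(3)); print('jaw yaw',np.degrees(np.arctan2(Rt[1,1],Rt[0,1])))
E
```

```text
ypin [0.5757 0.0667 0.055 ]
gpin [0.5143 0.0061 0.055 ]
rpin [ 0.4477 -0.0524  0.055 ]
ystud [ 0.6511 -0.0134  0.05  ]
gstud [ 0.5897 -0.0729  0.05  ]
rstud [ 0.5217 -0.1348  0.05  ]
410.8771186440678 292.23728813559325 236
handle [ 0.48427536 -0.09333316  0.084     ]
((410.9257507324219, 292.2425537109375), (8.302450180053711, 28.284616470336914), 50.710594177246094)
y 0.11002979295069326 133.27100279618656 [0.6134 0.0266 0.0525]
g 0.10928589374665493 133.6804177789431 [ 0.552  -0.0334  0.0525]
r 0.11080862845031489 131.89941230968867 [ 0.4847 -0.0936  0.0525]
42.93211761605774 0.17482225845617658
[[-0.     0.298 -0.955]
 [ 0.002 -0.955 -0.298]
 [-1.    -0.002 -0.   ]]
jaw yaw -72.6530438520873
```

Emit:
{"fn": "step_arm", "kwargs": {"increments": [{"grip": 1, "delta_pos": [0.0196, 0.0284, 0], "twist": -4.0}, {"grip": 1, "delta_pos": [0.0196, 0.0284, 0], "twist": -4.0}, {"grip": 1, "delta_pos": [0.0196, 0.0284, 0], "twist": -4.0}, {"grip": 1, "delta_pos": [0.0196, 0.0284, 0], "twist": -4.0}, {"grip": 1, "delta_pos": [0.0196, 0.0284, 0], "twist": -4.0}, {"grip": 1, "delta_pos": [0.0196, 0.0284, 0], "twist": -4.0}, {"grip": 1, "delta_pos": [0.0196, 0.0284, 0], "twist": -4.0}, {"grip": 1, "delta_pos": [0.0196, 0.0284, 0], "twist": -4.0}, {"grip": 1, "delta_pos": [0.0196, 0.0284, 0], "twist": -4.0}, {"grip": 1, "delta_pos": [0.0196, 0.0284, 0], "twist": -4.0}], "force": 40}}

```text
clock: 0.93
position: [0.3679, -0.2631, 0.2311]
ee_rot: [0.14, -0.693, 0.14, 0.693]
contact_force: [-0.2, 0.1, -1.0]
width: 0.0854
```

Emit:
{"fn": "step_arm", "kwargs": {"increments": [{"grip": 0.7, "delta_pos": [0.0196, 0.0284, 0], "twist": -4.0}, {"grip": 0.7, "delta_pos": [0.0196, 0.0284, 0], "twist": -4.0}, {"grip": 0.7, "delta_pos": [0.0196, 0.0284, 0], "twist": -4.0}, {"grip": 0.7, "delta_pos": [0.0196, 0.0284, 0], "twist": -4.0}, {"grip": 0.7, "delta_pos": [0.0196, 0.0284, 0], "twist": -4.0}, {"grip": 0.7, "delta_pos": [0.0196, 0.0284, 0], "twist": -4.0}, {"grip": 0.7, "delta_pos": [0, 0, 0], "twist": 0}, {"grip": 0.7, "delta_pos": [0, 0, 0], "twist": 0}]}}

```text
clock: 1.6
position: [0.4853, -0.0931, 0.2308]
ee_rot: [0.278, -0.65, 0.279, 0.65]
contact_force: [-0.7, -0.1, -0.0]
width: 0.06
```

```bash
python3 - <<'E'
from h import *
d,s=save('wrist','w1'); print(s['clock'],s['position'],s['qpos'],s['width'])
E
```

```text
1.6 [ 0.485331   -0.0930752   0.23081443] [-3.30074579e-01  1.54767171e-01  1.66846058e+00 -4.20501494e-04
  1.31956783e+00  2.05067249e+00] 0.059967083652282704
```

View pics/w1.png

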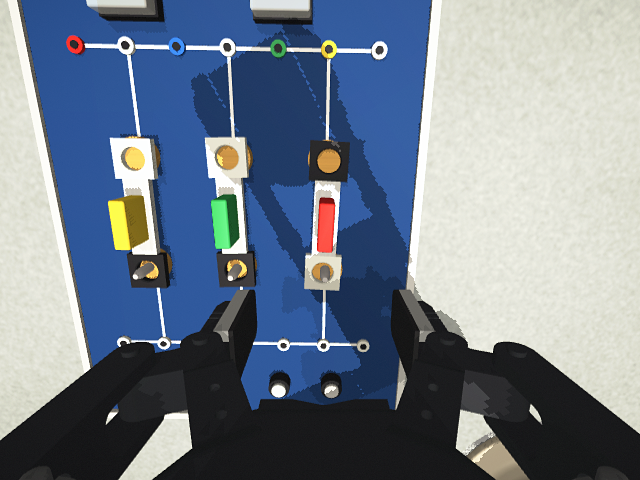

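The wrist view shows the red handle at about (326,225), its white eye on the pin at (323,272) and the black end's stud at (329,160). The jaws straddle the bar direction. Next I'll measure these points.

```bash
python3 - <<'E'
from h import *
d,s=load('w1'); im=d['img'].astype(int)
m=((im[...,0]>110)&(im[...,1]<70)&(im[...,2]<70)).astype(np.uint8); m[:,:300]=0;m[:180]=0;m[260:]=0;m[:,350:]=0
ys,xs=np.nonzero(m); r=cv2.minAreaRect(np.c_[xs,ys].astype(np.float32)); print(r,len(xs))
bp=cv2.boxPoints(r); W=np.array([ray(d,s,u,v,.083)for u,v in bp]);print(W.round(4),W.mean(0).round(4))
for n,u,v,z in[('tip',327,278,.07),('eye',322,271,.05),('stud',329,161,.05),('gstud',228,158,.05),('lineTop',329,48,.03),('lineBot',323,346,.03),('gT',227,48,.03),('gB',283,346,.03)]: print(n,ray(d,s,u,v,z).round(4))
q=s['ee_rot'];Rt=R.from_quat([q[1],q[2],q[3],q[0]]).as_matrix(); print('jaw yaw',np.degrees(np.arctan2(Rt[1,1],Rt[0,1])))
c=im[130:300,290:370].astype(np.uint8)[:,:,::-1]; cv2.imwrite('pics/c1.png',cv2.resize(c,None,fx=3.5,fy=3.5))
E
```

```text
((325.55535888671875, 224.50308227539062), (15.698015213012695, 53.30669021606445), 3.1798300743103027) 243
[[ 0.4763 -0.0727  0.083 ]
 [ 0.507  -0.109   0.083 ]
 [ 0.4968 -0.1176  0.083 ]
 [ 0.4657 -0.0817  0.083 ]] [ 0.4865 -0.0952  0.083 ]
tip [ 0.4477 -0.0567  0.07  ]
eye [ 0.4508 -0.053   0.05  ]
stud [ 0.5204 -0.1357  0.05  ]
gstud [ 0.5894 -0.0738  0.05  ]
lineTop [ 0.5878 -0.2065  0.03  ]
lineBot [0.3818 0.0181 0.03  ]
gT [ 0.654  -0.1434  0.03  ]
gB [0.415  0.0496 0.03  ]
jaw yaw -136.40073263271873
```

View pics/c1.png

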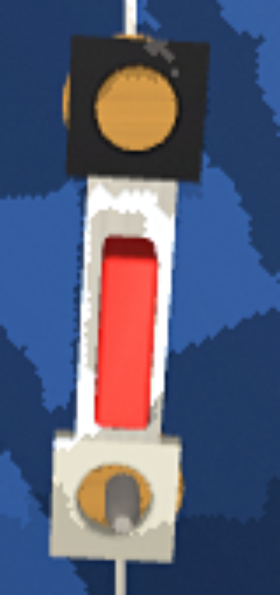

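Emit:
{"fn": "step_arm", "kwargs": {"increments": [{"grip": 0.7, "delta_pos": [0.0007, -0.0017, -0.034], "twist": -3}, {"grip": 0.7, "delta_pos": [0, 0, -0.036], "twist": 0}, {"grip": 0.7, "delta_pos": [0, 0, -0.036], "twist": 0}, {"grip": 0.7, "delta_pos": [0, 0, -0.03], "twist": 0}, {"grip": 0.7, "delta_pos": [0, 0, -0.02], "twist": 0}, {"grip": 0.7, "delta_pos": [0, 0, -0.012], "twist": 0}, {"grip": 0.7, "delta_pos": [0, 0, -0.005], "twist": 0}, {"grip": 0.7, "delta_pos": [0, 0, 0], "twist": 0}], "force": 40}}

```text
clock: 2.32
position: [0.4842, -0.0971, 0.0573]
ee_rot: [0.297, -0.64, 0.298, 0.643]
contact_force: [-0.1, 0.1, 0.6]
width: 0.0597
```

Emit:
{"fn": "step_arm", "kwargs": {"increments": [{"grip": 0, "delta_pos": [0, 0, 0], "twist": 0}, {"grip": 0, "delta_pos": [0, 0, 0], "twist": 0}, {"grip": 0, "delta_pos": [0, 0, 0], "twist": 0}, {"grip": 0, "delta_pos": [0, 0, 0], "twist": 0}, {"grip": 0, "delta_pos": [0, 0, 0], "twist": 0}, {"grip": 0, "delta_pos": [0, 0, 0], "twist": 0}], "force": 60}}

```text
clock: 2.82
position: [0.4866, -0.0965, 0.0595]
ee_rot: [-0.297, 0.643, -0.297, -0.641]
contact_force: [-0.6, -1.7, 7.0]
width: 0.0132
```

Emit:
{"fn": "step_arm", "kwargs": {"increments": [{"grip": 0, "delta_pos": [0, 0, 0.006], "twist": 0}, {"grip": 0, "delta_pos": [0, 0, 0.015], "twist": 0}, {"grip": 0, "delta_pos": [0, 0, 0.02], "twist": 0}, {"grip": 0, "delta_pos": [0, 0, 0.02], "twist": 0}, {"grip": 0, "delta_pos": [0, 0, 0.015], "twist": 0}, {"grip": 0, "delta_pos": [0, 0, 0.006], "twist": 0}, {"grip": 0, "delta_pos": [0, 0, 0], "twist": 0}]}}

```text
clock: 3.4
position: [0.4867, -0.0964, 0.1419]
ee_rot: [-0.297, 0.643, -0.297, -0.641]
contact_force: [0.0, -0.0, -0.2]
width: 0.0132
```

```bash
python3 - <<'E'
from h import *
d,s=save('wrist','w2'); print(s['clock'],s['position'],s['ee_rot'],s['contact_force'],s['width'])
save('scene','s2')
E
```

```text
3.4 [ 0.48667672 -0.09636656  0.14187606] [-0.29690555  0.64296625 -0.29670637 -0.64063002] [ 0.04583334 -0.00100099 -0.17859917] 0.013224145756190325
```

View pics/w2.png

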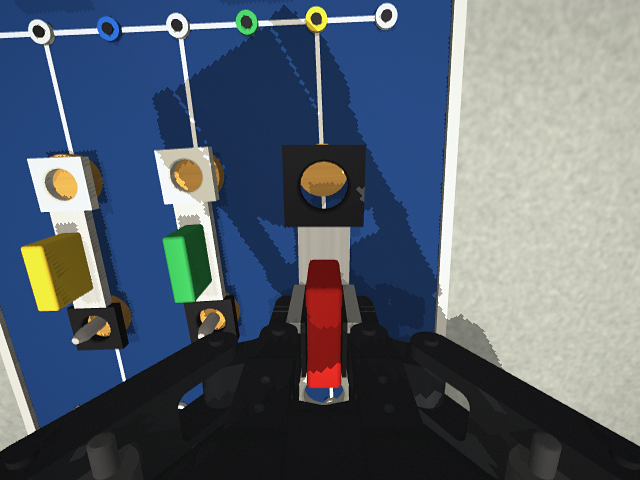

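View pics/s2.png

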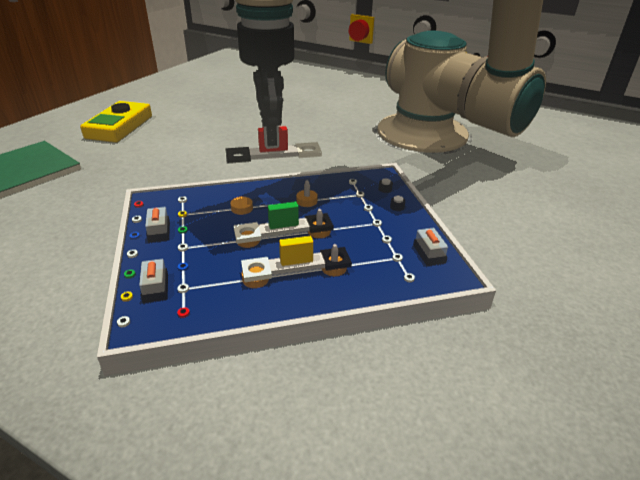

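The link is held and level. The black eye is at (324,185) in the wrist view, and the bare pin shows at (307,185) in the scene view. Now I'll turn it half round.

Emit:
{"fn": "step_arm", "kwargs": {"increments": [{"grip": 0, "delta_pos": [0, 0, 0], "twist": 3}, {"grip": 0, "delta_pos": [0, 0, 0], "twist": 7}, {"grip": 0, "delta_pos": [0, 0, 0], "twist": 7}, {"grip": 0, "delta_pos": [0, 0, 0], "twist": 7}, {"grip": 0, "delta_pos": [0, 0, 0], "twist": 7}, {"grip": 0, "delta_pos": [0, 0, 0], "twist": 7}, {"grip": 0, "delta_pos": [0, 0, 0], "twist": 7}, {"grip": 0, "delta_pos": [0, 0, 0], "twist": 7}, {"grip": 0, "delta_pos": [0, 0, 0], "twist": 7}, {"grip": 0, "delta_pos": [0, 0, 0], "twist": 7}]}}

```text
clock: 4.33
position: [0.4847, -0.0958, 0.1387]
ee_rot: [-0.102, -0.699, -0.103, 0.701]
contact_force: [0.3, 0.4, -1.3]
width: 0.0132
```

Emit:
{"fn": "step_arm", "kwargs": {"increments": [{"grip": 0, "delta_pos": [0, 0, 0], "twist": 7}, {"grip": 0, "delta_pos": [0, 0, 0], "twist": 7}, {"grip": 0, "delta_pos": [0, 0, 0], "twist": 7}, {"grip": 0, "delta_pos": [0, 0, 0], "twist": 7}, {"grip": 0, "delta_pos": [0, 0, 0], "twist": 7}, {"grip": 0, "delta_pos": [0, 0, 0], "twist": 7}, {"grip": 0, "delta_pos": [0, 0, 0], "twist": 7}, {"grip": 0, "delta_pos": [0, 0, 0], "twist": 7}, {"grip": 0, "delta_pos": [0, 0, 0], "twist": 7}, {"grip": 0, "delta_pos": [0, 0, 0], "twist": 7}]}}

```text
clock: 5.17
position: [0.4847, -0.0958, 0.1387]
ee_rot: [-0.484, -0.514, -0.486, 0.515]
contact_force: [0.2, 0.7, 0.2]
width: 0.0127
```

Emit:
{"fn": "step_arm", "kwargs": {"increments": [{"grip": 0, "delta_pos": [0, 0, 0], "twist": 7}, {"grip": 0, "delta_pos": [0, 0, 0], "twist": 7}, {"grip": 0, "delta_pos": [0, 0, 0], "twist": 7}, {"grip": 0, "delta_pos": [0, 0, 0], "twist": 7}, {"grip": 0, "delta_pos": [0, 0, 0], "twist": 7}, {"grip": 0, "delta_pos": [0, 0, 0], "twist": 7}, {"grip": 0, "delta_pos": [0, 0, 0], "twist": 4}, {"grip": 0, "delta_pos": [0, 0, 0], "twist": 0}, {"grip": 0, "delta_pos": [0, 0, 0], "twist": 0}]}}

```text
clock: 5.92
position: [0.485, -0.0959, 0.1392]
ee_rot: [0.646, 0.286, 0.647, -0.286]
contact_force: [0.4, -0.3, -1.1]
width: 0.0131
```

```bash
python3 - <<'E'
from h import *
d,s=save('wrist','w3'); print(s['clock'],s['position'],s['qpos'],s['contact_force'],s['width'])
q=s['ee_rot'];Rt=R.from_quat([q[1],q[2],q[3],q[0]]).as_matrix(); print(Rt.round(3),'jaw yaw',np.degrees(np.arctan2(Rt[1,1],Rt[0,1])))
save('scene','s3'); save('top','t3')
E
```

```text
5.9167 [ 0.48497162 -0.09588604  0.13915732] [-3.36108972e-01  2.29919417e-01  1.81580381e+00  9.48626943e-05
  1.09840468e+00 -1.07339019e+00] [ 0.44301651 -0.32009852 -1.13853143] 0.01309254077951695
[[-0.002  0.74   0.672]
 [ 0.001  0.672 -0.74 ]
 [-1.    -0.001 -0.002]] jaw yaw 42.24069661489469
```

View pics/w3.png

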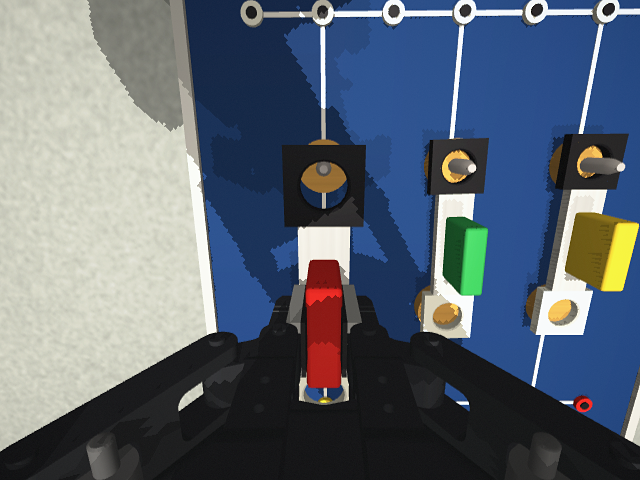

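The pin tip is visible through the black eye at (323,168), with the eye centred at (324,185). The bar lines up with the panel line.

```bash
python3 - <<'E'
from h import *
d,s=load('w3'); im=d['img']
# dark frame corners of black end (top face)
e=ray(d,s,324,185,.1297); t=ray(d,s,323,168,.07); print('eye',e,'tip',t,'diff tip-eye',t-e,'eye-TCP dist',np.linalg.norm((e-s['position'])[:2]))
l=ray(d,s,322,13,.03); l2=ray(d,s,323,140,.03); a=l-l2; print('line dir',np.degrees(np.arctan2(a[1],a[0])))
b=e-s['position']; print('bar dir',np.degrees(np.arctan2(b[1],b[0])))
for c in[(283,145),(365,145),(365,226),(284,226)]: print(ray(d,s,*c,.1297).round(4))
ds,_=load('s3'); 
c=ds['img'][140:230,200:360,::-1]; c=cv2.resize(c,None,fx=4,fy=4,interpolation=cv2.INTER_CUBIC); cv2.imwrite('pics/c3.png',c)
E
```

```text
eye [ 0.45089756 -0.05622536  0.1297    ] tip [ 0.44799177 -0.05390774  0.07      ] diff tip-eye [-0.00290579  0.00231762 -0.0597    ] eye-TCP dist 0.05228776612108108
line dir 132.65346033648376
bar dir 130.66717217412003
[ 0.4265 -0.0554  0.1297]
[ 0.4525 -0.0319  0.1297]
[ 0.4772 -0.0574  0.1297]
[ 0.4499 -0.0822  0.1297]
```

View pics/c3.png

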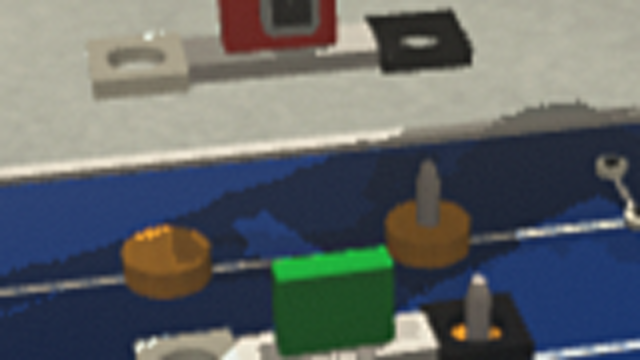

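Emit:
{"fn": "step_arm", "kwargs": {"increments": [{"grip": 0, "delta_pos": [-0.0029, 0.0023, 0], "twist": 0.5}, {"grip": 0, "delta_pos": [0, 0, -0.01], "twist": 0}, {"grip": 0, "delta_pos": [0, 0, -0.014], "twist": 0}, {"grip": 0, "delta_pos": [0, 0, -0.012], "twist": 0}, {"grip": 0, "delta_pos": [0, 0, -0.004], "twist": 0}, {"grip": 0, "delta_pos": [0, 0, 0], "twist": 0}, {"grip": 0, "delta_pos": [0, 0, 0], "twist": 0}]}}

```text
clock: 6.65
position: [0.4828, -0.0938, 0.1001]
ee_rot: [0.648, 0.283, 0.648, -0.283]
contact_force: [0.1, -0.3, -0.4]
width: 0.0132
```

```bash
python3 - <<'E'
from h import *
d,s=save('wrist','w4'); print(s['clock'],s['position'],s['contact_force'],s['width'])
cv2.imwrite('pics/c4.png',cv2.resize(d['img'][120:250,240:410,::-1],None,fx=4,fy=4))
E
```

```text
6.65 [ 0.48277103 -0.09379859  0.10013602] [ 0.13421803 -0.31525744 -0.37843084] 0.013232832835162418
```

View pics/c4.png

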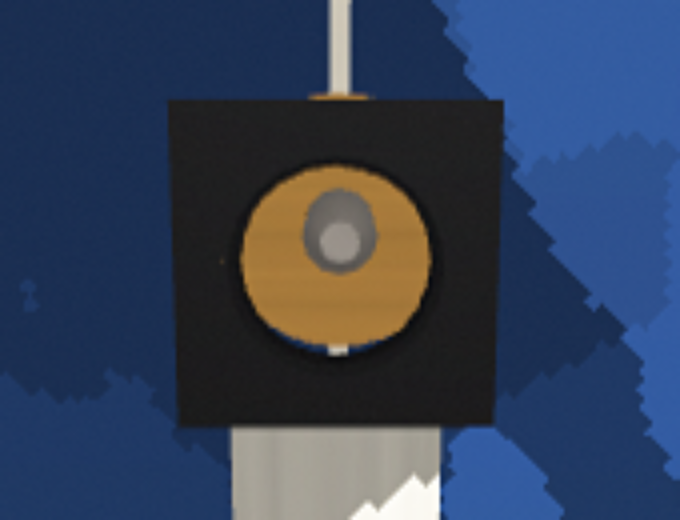

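The pin tip is inside the black eye: tip at about (325,180.5), eye centre at about (324,184).

```bash
python3 - <<'E'
from h import *
d,s=load('w4')
e=ray(d,s,324.2,184.2,s['position'][2]-.0095); t=ray(d,s,325,180.5,.07); b=ray(d,s,325,173.,.055); print(e,t,(t-e)[:2],b)
E
```

```text
[ 0.44812709 -0.05419804  0.09063602] [ 0.44873483 -0.05421246  0.07      ] [ 6.0774416e-04 -1.4417243e-05] [ 0.44706706 -0.05232739  0.055     ]
```

Emit:
{"fn": "step_arm", "kwargs": {"increments": [{"grip": 0, "delta_pos": [0, 0, -0.006], "twist": 0}, {"grip": 0, "delta_pos": [0, 0, -0.008], "twist": 0}, {"grip": 0, "delta_pos": [0, 0, -0.008], "twist": 0}, {"grip": 0, "delta_pos": [0, 0, -0.007], "twist": 0}, {"grip": 0, "delta_pos": [0, 0, -0.005], "twist": 0}, {"grip": 0, "delta_pos": [0, 0, -0.003], "twist": 0}, {"grip": 0, "delta_pos": [0, 0, 0], "twist": 0}, {"grip": 0, "delta_pos": [0, 0, 0], "twist": 0}]}}

```text
clock: 7.37
position: [0.4828, -0.0939, 0.0631]
ee_rot: [0.648, 0.283, 0.648, -0.283]
contact_force: [-0.2, 0.6, -0.6]
width: 0.013
```

Emit:
{"fn": "step_arm", "kwargs": {"increments": [{"grip": 0, "delta_pos": [0, 0, -0.0015], "twist": 0}, {"grip": 0, "delta_pos": [0, 0, -0.001], "twist": 0}, {"grip": 0, "delta_pos": [0, 0, -0.001], "twist": 0}, {"grip": 0, "delta_pos": [0, 0, 0], "twist": 0}, {"grip": 0, "delta_pos": [0, 0, 0], "twist": 0}]}}

```text
clock: 7.78
position: [0.4829, -0.0939, 0.0599]
ee_rot: [0.648, 0.283, 0.648, -0.283]
contact_force: [-0.2, -0.1, -0.7]
width: 0.013
```

Emit:
{"fn": "step_arm", "kwargs": {"increments": [{"grip": 0, "delta_pos": [0, 0, -0.001], "twist": 0}, {"grip": 0, "delta_pos": [0, 0, -0.001], "twist": 0}, {"grip": 0, "delta_pos": [0, 0, 0], "twist": 0}, {"grip": 0, "delta_pos": [0, 0, 0], "twist": 0}]}}

```text
clock: 8.12
position: [0.4831, -0.0939, 0.0594]
ee_rot: [0.648, 0.283, 0.648, -0.283]
contact_force: [-1.9, 0.7, 11.6]
width: 0.013
```

```bash
python3 - <<'E'
from h import *
d,s=save('wrist','w5'); print(s['clock'],s['position'],s['contact_force'],s['width'])
ds,_=save('scene','s5')
a=cv2.resize(d['img'][120:250,240:410],(520,398)); b=cv2.resize(ds['img'][150:260,210:350],(520,409))
cv2.imwrite('pics/c5.png',np.vstack([a,b])[::,:,::-1][:807])
cv2.imwrite('pics/c5.png',cv2.resize(np.hstack([a[:398],b[:398]])[:,:,::-1],(790,302)))
E
```

```text
8.1167 [ 0.48311437 -0.09394004  0.05944183] [-1.86035917  0.72366377 11.60707834] 0.013038506109910655
```

View pics/c5.png

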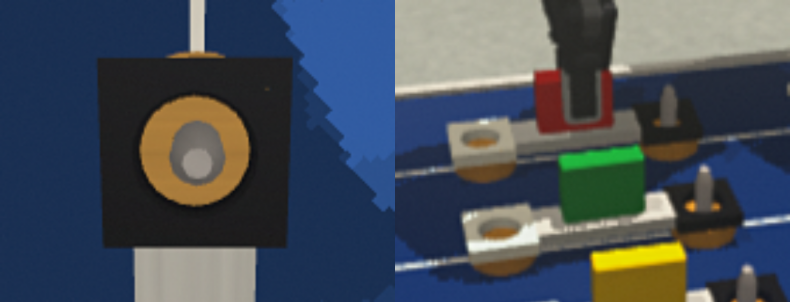

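The link is seated: the pin stands in the middle of the black eye, the bar is on the shoulder and stud, and there is 12 N of downward contact. I'll ease off, open and withdraw.

Emit:
{"fn": "step_arm", "kwargs": {"increments": [{"grip": 0, "delta_pos": [0, 0, 0.001], "twist": 0}, {"grip": 0, "delta_pos": [0, 0, 0], "twist": 0}, {"grip": 0.25, "delta_pos": [0, 0, 0], "twist": 0}, {"grip": 0.45, "delta_pos": [0, 0, 0], "twist": 0}, {"grip": 0.6, "delta_pos": [0, 0, 0], "twist": 0}, {"grip": 0.6, "delta_pos": [0, 0, 0], "twist": 0}, {"grip": 0.6, "delta_pos": [0, 0, 0], "twist": 0}, {"grip": 0.6, "delta_pos": [0, 0, 0], "twist": 0}]}}

```text
clock: 8.88
position: [0.4828, -0.0939, 0.0587]
ee_rot: [0.648, 0.283, 0.648, -0.283]
contact_force: [0.1, 1.5, 0.8]
width: 0.0513
```

Emit:
{"fn": "step_arm", "kwargs": {"increments": [{"grip": 0.6, "delta_pos": [0, 0, 0.008], "twist": 0}, {"grip": 0.6, "delta_pos": [0, 0, 0.02], "twist": 0}, {"grip": 0.6, "delta_pos": [0, 0, 0.03], "twist": 0}, {"grip": 0.6, "delta_pos": [0, 0, 0.035], "twist": 0}, {"grip": 0.6, "delta_pos": [0, 0, 0.035], "twist": 0}, {"grip": 0.6, "delta_pos": [0, 0, 0.03], "twist": 0}, {"grip": 0.6, "delta_pos": [0, 0, 0.015], "twist": 0}, {"grip": 0.6, "delta_pos": [0, 0, 0], "twist": 0}, {"grip": 0.6, "delta_pos": [0, 0, 0], "twist": 0}]}}

```text
clock: 9.63
position: [0.483, -0.0939, 0.2327]
ee_rot: [0.649, 0.283, 0.647, -0.283]
contact_force: [0.3, -0.3, -0.6]
width: 0.0512
```

```bash
python3 - <<'E'
from h import *
d,s=save('wrist','w6'); print(s['clock'],s['position'],s['contact_force'],s['width'])
ds,_=save('scene','s6')
a=d['img'][60:420,140:600]; b=cv2.resize(ds['img'][150:300,210:370],(384,360))
cv2.imwrite('pics/c6.png',cv2.resize(np.hstack([a,b])[:,:,::-1],(798,340)))
im=d['img'].astype(int)
m=(im[...,0]>110)&(im[...,1]<70)&(im[...,2]<70); m[:180]=0;m[270:]=0;m[:,:250]=0;m[:,400:]=0
ys,xs=np.nonzero(m); r=cv2.minAreaRect(np.c_[xs,ys].astype(np.float32)); W=np.array([ray(d,s,u,v,.083)for u,v in cv2.boxPoints(r)]); print(len(xs),W.round(4),W.mean(0))
E
```

```text
9.6333 [ 0.48304968 -0.09391298  0.23274607] [ 0.31958709 -0.28612146 -0.60478473] 0.05121467592613014
616 [[ 0.4639 -0.0808  0.083 ]
 [ 0.4734 -0.072   0.083 ]
 [ 0.5054 -0.1062  0.083 ]
 [ 0.4955 -0.1153  0.083 ]] [ 0.48455869 -0.09355928  0.083     ]
```

View pics/c6.png

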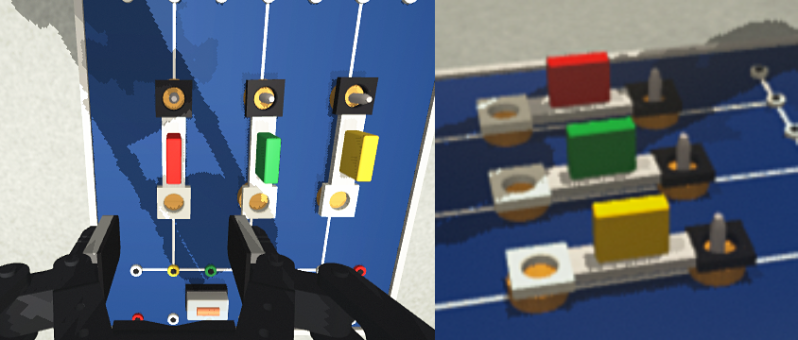

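The red link lies flat and straight, with its black end on its pin and its white end over the stud. The handle is within about 3 mm of where it started, and the neighbours look unmoved.

```bash
python3 -c "
from rig import manip
print(manip.sign_off())"
```

```text
the job is handed in; nothing more can be done
None
```

I gripped the red link by its handle, lifted it about 80 mm, turned it end for end and centred its black eye over the pin using the wrist camera. I then lowered it until it seated, at about 12 N of contact. After easing off the load I opened the jaws and withdrew straight up. The job was handed in at about 9.7 s on the robot clock.

- **Red link:** in the last images it lies flat with its black end on the pin and its white end over the stud. The handle centre measured about 2–3 mm from where it began, and the bar was within about 1 degree of the panel line. I judged level by eye in the images only.
- **Neighbours:** the yellow and green links look unmoved. I checked them by eye only and did not measure them.
- **Gripper:** it is clear of everything, with the tool tip 0.23 m above the table and no contact force beyond noise.

No check failed. The only disagreement was between camera measurements of the same point, such as the pin tip, which differed by up to about 4 mm.

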